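# Touch off a clamped block with a post, then set the post in its bore

### The arm

A 7-joint arm with a two-finger parallel gripper is mounted at the origin on the work surface. World frame = base frame: x ahead of the robot, y to its left, z up, the work surface at z = 0. Lengths are in m, angles in rad, forces in N, time in s.
With the tool pointing down it reaches from about 0.4 to 0.85 m from the base axis. Payload 4.5 kg.
Tool frame: the origin (TCP) lies on the centre line of the jaws, within the pads' length; the fingertips stand r.tips_ahead ahead of it and the grasp point (between the pads) is the TCP (r.tips_ahead is the distance from the TCP to the fingertips, in m); z points along the fingers, y is the direction in which the jaws open and shut (so a half turn about z gives the same grasp; the last joint's range is limited). The gripper opens to 88 mm and grips with 3 to 60 N. Pads are 18 mm wide; open, the fingers measure 123 mm over their backs; the gripper's body (75 mm by 187 mm) begins 45 mm behind the grasp point.
Start: joints at [-1.166, 0.689, -0.195, 1.565, 0.157, 0.902, -0.215], TCP at [0.226, 0.583, 0.258] pointing down, gripper open.
Joint ranges: [-3.01, 3.01], [-0.46, 2.08], [-1.47, 1.51], [0.13, 2.56], [-1, 4.14], [0.04, 2.09], [-2.66, 2.66]. Speed limits (rad/s): [2.57, 2.57, 3.14, 3.14, 3.14, 3.14, 3.14].

### API

Orientations are given as a unit quaternion [x, y, z, w].
In Python, from plant import r gives the robot as it stands.
- The arm moves only by the shell command python3 -m inch 'ROWS' [FORCE]. ROWS is JSON, a list of rows, each a list of 5 numbers: the shift along the world's x, y, z in units of 25 mm (1.0 is 25 mm), then the turn about the world's z in units of 6 degrees (1.0 is 6 degrees), then the finger opening in mm, from 0 to 88.1. A call has 1 to 5 rows; each row shifts and turns the commanded pose from where the row before left it; what a row does not reach is not made up. A row lasts 1/10 s, in which the tool goes at most 50 mm and 8.59 degrees, less where a joint would pass 70% of its speed; a pose out of reach is approached as far as the arm can. A call is refused whole if a number of a shift passes 1 or a number of a turn 1, either way. A call with a gripper value outside its range is refused whole. The fingers move at their own pace and stop on an object; FORCE is the grip in N (left out, the last holds). Time passes only in rows, so rows that do not move let the fingers close. It gives the time, the measured TCP pose, the force and the opening at its end, in the units of the state.
- r.get_state(): the state, without advancing time (a new reading comes with each control period).
- r.snapshot(name): name is "scene" or "top" or "wrist"; returns a dict with "pixels" (480x640x3 uint8, red, green, blue), "range_z" (480x640 float32, m along the optical axis (not along the pixel's ray), 0 where there is no reading), "K" (3x3 intrinsics, pixels), "position" and "attitude" of the camera in the world. Camera axes: x right, y up, looking along -z (the intrinsics and any distortion apply to the point x, -y, -z); pixel columns grow to the right and rows downward; lengths in m; the calibration is good to about 2 mm. A picture is of the moment at which its call begins.
- r.finish_job(): hands the job in, once; it reports no verdict.
The state is a dict: "clock": time; "q": joint angles; "qd": joint speeds; "joint_torque": joint torques, N m; "tool_pos": TCP position; "eef_rot": TCP orientation; "contact_force": force on the tool from outside, world axes, zero at the start; "moment": the same for the moment, N m; "opening": opening from 0.0 (shut) to 1.0 (fully open).
Only numpy, scipy, OpenCV 4.12 (cv2) and the standard library are available. Lean on these libraries where they do the work, as an engineer would, in place of code of your own. Each camera call takes 0.05 s, during which the arm holds its last target. There are 200 camera calls.

### The job

Take the post out of its stand and use its steel shank to touch off the wooden block in the tray, gently and holding each touch for about half a second: first the long side facing the robot near its left end, then the same side near its right end, then the left end face. From these touches work out where the block's bore is, push the post gently all the way down into the bore before letting go, and leave it standing there; do not knock the block hard and leave the other things on the table where they are.

Things in the scene. Friction and masses are not known exactly. Their poses are not given: they have to be found in the camera images.
- tray: Fixed plywood tray 170 (x) x 240 (y) x 10 mm; origin: centre of its underside, +x away from the robot, +y to the robot's left, z up. Near and left edges are open; three steel stops, up to 32 mm high, within 20 mm of the far (+x) and right (-y) edges. On it a brown wooden block is clamped, 90 (x) x 150 (y) x 35 mm, underside 12 mm and top 47 mm above the table.
- block_nominal (a point): Point of the tray where the middle of the block's underside ought to be (on the tray's centre, 12 mm up; tray's axes). The real block does not move but is up to 7 mm off in x and in y and turned up to 0.08 rad, differently each time and not measured: find it by touch. More than 25 N on block or tray is too hard.
- bore_nominal (a point): Where the bore's mouth would be if the block lay true: tray x -5, y +15, 47 mm up (tray's axes). Off as the block is. The real bore is upright, 15.5 mm wide with 2 mm chamfer, 25 mm deep (bottom 22 mm above the table); its axis is 40 mm from the block's near long side and 60 mm from its left (+y) end face, square to these faces.
- near_left (a point): Nominal touch point 1 on the block's near long side (tray x -45, y +45, 27 mm up); touch towards tray +x. A good touch: shank against the block with 1 to 15 N for half a second, foot below the block's top and clear of the tray.
- near_right (a point): Nominal touch point 2, same near long side (tray x -45, y -45, 27 mm up); touch towards tray +x.
- end_left (a point): Nominal touch point 3 on the block's left end face (tray x 0, y +75, 27 mm up); touch towards tray -y.
- post_grip (a point): Middle of the post's square wooden head, where to grip it. Post upright, z up along it, about 90 g. Head 24 x 24 mm (sides along its x and y axes), 44 mm tall; this point is 68 mm above the foot. Below the head a round steel shank 14 mm in diameter, 47 mm long, foot chamfered 2 mm.
- post_tip (a point): Centre of the post's foot, the lower end of the steel shank, 68 mm below post_grip.
- stand: Dark wooden stand, 60 x 60 x 30 mm, fixed; origin at the centre of its underside. The post starts upright in its 22 mm deep, 15.5 mm wide hole, foot 8 mm above the table; lift it straight up by 30 mm or more to free it.
- jar: Bystander: glass jar, 68 mm across, 100 mm tall; origin under its centre.
- twine: Bystander: spool of twine, 72 mm across, 84 mm tall; origin under its centre.
- glue: Bystander: white glue bottle, 42 mm across, 120 mm tall; origin under its centre.
- scissors: Bystander: flat scissors about 140 mm long and 8 mm thick.
- brush: Bystander: paint brush lying flat.
- ribbon: Bystander: flat ring of ribbon, 70 mm across, 25 mm tall; origin under its centre.

How it is judged:
By the outcome, as a careful person would: the job done as asked, in the order asked, and still so for the second after the job is handed in, with the robot touching nothing.
It also fails if it takes over 72 s, if anything falls off the work surface, if the arm or the gripper's body presses on something with over 40 N, if the wrist force passes 120 N, or if a joint passes its speed limit or range.

## Working session

There is one attempt and no reset: what is moved stays moved. The work goes in short steps, Python scripts to look and compute and a shell command to move; the robot and the scene stay as the last step left them, time stands still between calls to the robot, and variables do not carry over. Pictures are saved under pics/ and viewed, about 8 in all and at most 12, crops included, and the job is handed in when it is done.

```bash
mkdir -p pics; ls; cat > h.py <<'E'
import numpy as np, cv2
from scipy.spatial.transform import Rotation as R
from plant import r
def snap(n,f=None):
    s=r.snapshot(n)
    if f: cv2.imwrite('pics/'+f,s['pixels'][:,:,::-1])
    return s
def att(s):
    a=np.array(s['attitude'],float)
    return a if a.shape==(3,3) else R.from_quat(a).as_matrix()
def world(s):
    """world xyz of every pixel from range_z"""
    K=np.array(s['K']);z=s['range_z'];v,u=np.mgrid[:480,:640]
    p=np.stack([(u-K[0,2])/K[0,0]*z,-(v-K[1,2])/K[1,1]*z,-z],-1)
    return p@att(s).T+np.array(s['position'])
def ray(s,u,v,h):
    K=np.array(s['K']);d=att(s)@np.array([(u-K[0,2])/K[0,0],-(v-K[1,2])/K[1,1],-1])
    p=np.array(s['position']);return p+d*(h-p[2])/d[2]
E
python3 - <<'E'
from h import *
for n in('top','scene'):
    s=snap(n,n+'0.png');print(n,s['position'],s['attitude'],s['K'],[k for k in s])
    np.savez(''+n+'0.npz',**{k:s[k] for k in('pixels','range_z','K','position','attitude')})
st=r.get_state();print(st,r.tips_ahead)
E
```

```text
pics
top [ 0.46205429 -0.02118575  1.20781346] [ 0.02734723 -0.03142105 -0.7012335   0.71171373] [[486.52837721   0.         323.05278476]
 [  0.         486.52837721 238.92045417]
 [  0.           0.           1.        ]] ['pixels', 'range_z', 'K', 'position', 'attitude']
scene [ 1.02097591 -0.74671179  0.60239771] [0.46065465 0.13878217 0.23076041 0.84574608] [[519.08447186   0.         322.50117282]
 [  0.         519.08447186 240.80653089]
 [  0.           0.           1.        ]] ['pixels', 'range_z', 'K', 'position', 'attitude']
{'clock': 0.1, 'q': array([-1.1661721 ,  0.68987261, -0.19451915,  1.56623353,  0.1573009 ,
        0.90251399, -0.21509828]), 'qd': array([ 0.0001824 , -0.00084686, -0.0008612 , -0.00337931, -0.00029247,
        0.00138548,  0.00082739]), 'joint_torque': array([-3.10199415e-03, -5.28497279e+01, -1.27147302e+00, -1.53834915e+01,
       -5.26276999e-02,  2.02842755e-03,  3.16720798e-05]), 'tool_pos': array([0.22633553, 0.58200216, 0.25700909]), 'eef_rot': array([ 1.84313661e-01,  9.82867135e-01, -8.13528837e-04, -8.87091087e-05]), 'contact_force': array([0.21716781, 0.76527977, 0.62232046]), 'moment': array([-0.0102973 , -0.00040429, -0.00903796]), 'opening': 0.9999116560029466} 0.019
```

View pics/top0.png

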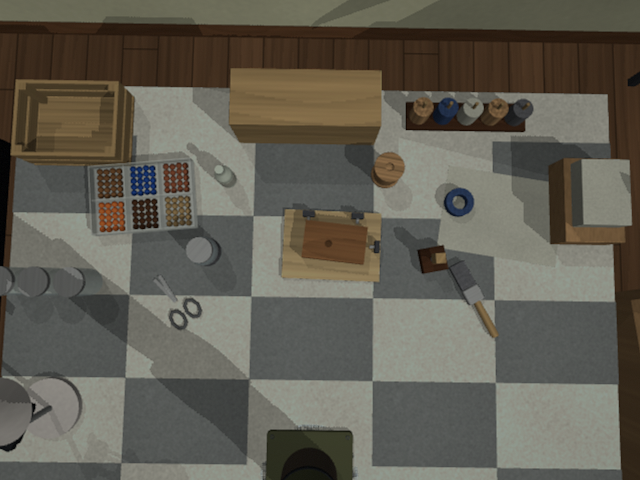

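View pics/scene0.png

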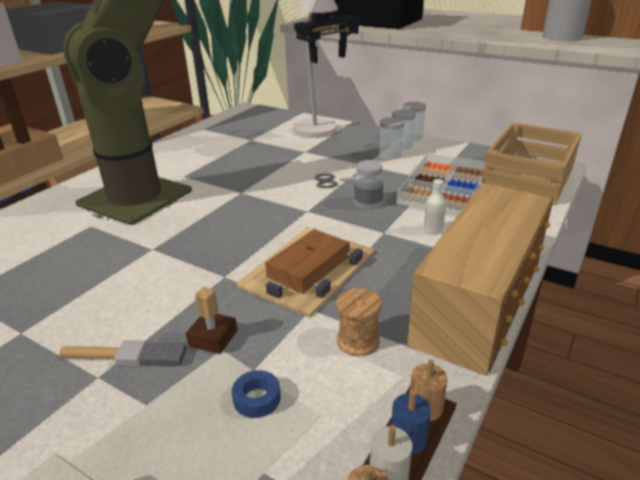

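The top view has the tray at about (331,244) with the block on it. The stand is at (432,260) with the post head at (439,258), and the brush is just right of the stand. The twine is at (388,170) and the ribbon at (459,202). Next I'll measure the tray, block and post.

```bash
python3 - <<'E'
from h import *
s=dict(np.load('top0.npz'));w=world(s);hsv=cv2.cvtColor(s['pixels'],cv2.COLOR_RGB2HSV)
z=w[...,2];print('table z',np.median(z[300:360,260:360]))
def box(name,lo,hi,x0,x1,y0,y1,h,sub=None):
    m=np.zeros((480,640),np.uint8);m[y0:y1,x0:x1]=((z>lo)&(z<hi))[y0:y1,x0:x1]
    c=max(cv2.findContours(m,0,cv2.CHAIN_APPROX_NONE)[0],key=cv2.contourArea)
    P=np.array([ray(s,u,v,h)[:2] for u,v in c[:,0]])
    rc=cv2.minAreaRect((P*1000).astype(np.float32));print(name,rc,'n',m.sum(),'zmed',np.median(z[m>0]))
box('tray',.004,.2,275,392,195,290,.010)
box('block',.039,.06,275,392,195,290,.047)
box('stand',.02,.04,410,450,240,280,.03)
box('stand+',.02,.2,410,450,240,280,.03)
box('head',.08,.13,410,460,235,280,.098)
a=s['pixels'][200:290,270:470][:,:,::-1]
cv2.imwrite('pics/crop.png',cv2.resize(a,None,fx=4,fy=4,interpolation=2))
E
```

```text
table z 0.001788104643614008
tray ((550.485107421875, -56.62834167480469), (267.1080627441406, 181.31353759765625), 89.92798614501953) n 7215 zmed 0.012622511063932862
block ((553.9806518554688, -55.066925048828125), (149.98004150390625, 90.58544158935547), 83.9384536743164) n 2321 zmed 0.04797150678386286
stand ((516.9419555664062, -295.691650390625), (59.901004791259766, 62.19231414794922), 11.076370239257812) n 478 zmed 0.030979162795532478
stand+ ((516.9419555664062, -295.691650390625), (59.901004791259766, 62.19231414794922), 11.076370239257812) n 634 zmed 0.03199110910615255
head ((517.1640014648438, -294.6819763183594), (22.86463737487793, 27.643579483032227), 0.8478271961212158) n 133 zmed 0.09954327830899934
```

View pics/crop.png

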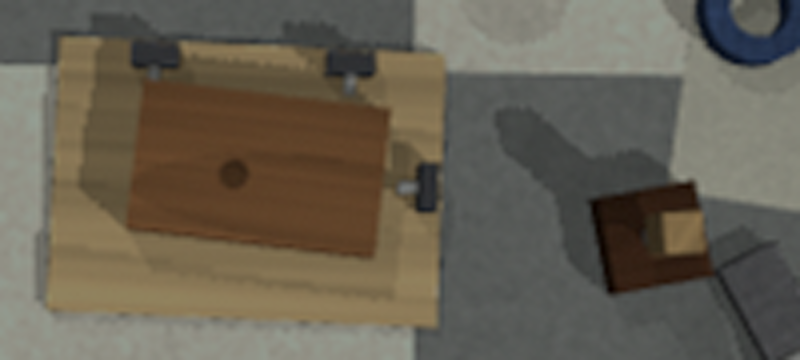

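```bash

python3 -m inch '[[1,-1,0,0.8,88],[1,-1,0,0.8,88],[1,-1,0,0.8,88],[1,-1,0,0.8,88],[1,-1,0,0.8,88]]' >/dev/null
python3 -m inch '[[1,-1,0,0,88],[1,-1,0,0,88],[1,-1,0,0,88],[1,-1,0,0,88],[1,-1,0,0,88]]'
python3 -m inch '[[1,-1,0,0,88],[0.7,-1,0,0,88],[0,-1,0,0,88],[0,-1,0,0,88],[0,-1,0,0,88]]' >/dev/null
python3 -m inch '[[0,-1,0,0,88],[0,-1,0,0,88],[0,-1,0,0,88],[0,-1,0,0,88],[0,-1,0,0,88]]'
python3 -m inch '[[0,-1,0,0,88],[0,-1,0,0,88],[0,-1,0,0,88],[0,-1,0,0,88],[0,-1,0,0,88]]' >/dev/null
python3 -m inch '[[0,-1,0,0,88],[0,-1,0,0,88],[0,-1,0,0,88],[0,-1,0,0,88],[0,-1,0,0,88]]'
python3 -m inch '[[0,-1,0,0,88],[0,-0.7,0,0,88],[0,-0.4,0,0,88],[0,0,0,0,88],[0,0,0,0,88]]' 
python3 - <<'E'
from h import *
s=snap('wrist','wrist1.png');np.savez('wrist1.npz',**s);print(s['position'],s['attitude'],s['K'])
w=world(s);z=w[...,2]
for lo,hi,h in((.08,.125,.098),(.02,.045,.03)):
    m=((z>lo)&(z<hi)&(np.hypot(w[...,0]-.517,w[...,1]+.295)<.06)).astype(np.uint8)
    cs=cv2.findContours(m,0,cv2.CHAIN_APPROX_NONE)[0]
    if cs:
        c=max(cs,key=cv2.contourArea);P=np.array([ray(s,u,v,h)[:2] for u,v in c[:,0]])
        print(h,cv2.minAreaRect((P*1000).astype(np.float32)),c[:,0].min(0),c[:,0].max(0),np.median(z[m>0]))
s=dict(np.load('top0.npz'));hsv=cv2.cvtColor(s['pixels'],cv2.COLOR_RGB2HSV)
print(hsv[275,330],hsv[282,330],hsv[290,330])
m=((hsv[...,0]>8)&(hsv[...,0]<26)&(hsv[...,1]>75)).astype(np.uint8);m[:195]=0;m[295:]=0;m[:,:270]=0;m[:,395:]=0
c=max(cv2.findContours(m,0,cv2.CHAIN_APPROX_NONE)[0],key=cv2.contourArea)
P=np.array([ray(s,u,v,.01)[:2] for u,v in c[:,0]])*1000
print('tray',cv2.minAreaRect(P.astype(np.float32)))
st=r.get_state();print(st['clock'],st['tool_pos'],st['eef_rot'],st['contact_force'])
E
```

```text
clock: 1.1
tool_pos: [0.4772, 0.3311, 0.2574]
eef_rot: [-0.024, 1.0, -0.0, -0.0]
contact_force: [0.5, 0.5, 1.1]
opening: 0.996
clock: 2.1
tool_pos: [0.5186, 0.0814, 0.2575]
eef_rot: [-0.024, 1.0, -0.0, -0.0]
contact_force: [-0.0, -0.5, 0.1]
opening: 1.002
clock: 3.1
tool_pos: [0.5186, -0.1685, 0.2574]
eef_rot: [-0.024, 1.0, 0.0, -0.0]
contact_force: [0.1, -0.3, 0.6]
opening: 0.996
clock: 3.6
tool_pos: [0.519, -0.2188, 0.2576]
eef_rot: [-0.024, 1.0, 0.001, -0.0]
contact_force: [-0.7, 1.0, 0.0]
opening: 1.001
[ 0.44668046 -0.22259801  0.38378517] [-0.09750865 -0.10388374  0.71681524  0.6825512 ] [[411.49540094   0.         321.30429951]
 [  0.         411.49540094 237.16369359]
 [  0.           0.           1.        ]]
0.098 ((515.6463012695312, -291.3912353515625), (26.204448699951172, 27.26662826538086), 2.800673484802246) [199 194] [238 230] 0.09780735534911467
0.03 ((517.3599243164062, -292.5390625), (60.5185661315918, 61.31632995605469), 11.302709579467773) [194 157] [276 234] 0.02914959229526165
[ 20  92 144] [ 38  19 146] [ 33  19 147]
tray ((547.7612915039062, -48.260337829589844), (238.68804931640625, 168.93472290039062), 88.32683563232422)
3.65 [ 0.51912722 -0.21841871  0.25773259] [-2.49648324e-02  9.99688167e-01  5.71031382e-04 -1.27714216e-05] [ 0.11471782 -0.31271065  0.07928484]
```

View pics/wrist1.png

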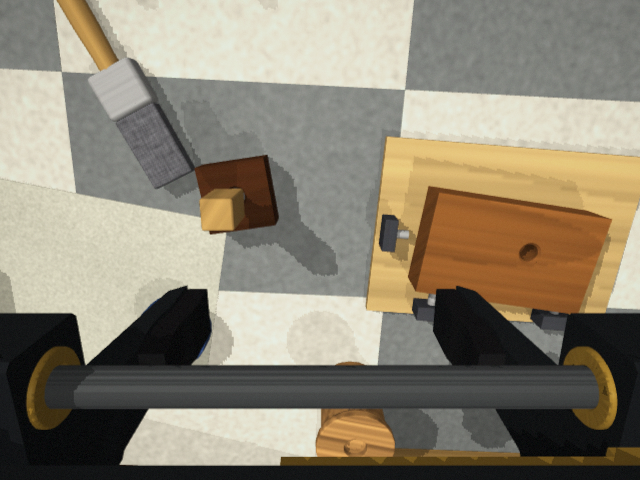

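The wrist view shows the post head at (221,210), the stand at (237,195), the brush to its upper left, and the block with its bore at (529,251). Now I need the head's yaw from its top face only.

```bash
python3 -m inch '[[-0.1,-1,0,0,88],[0,-1,0,0,88],[0,-0.9,-1,0,88],[0,0,-1,0,88],[0,0,0,0,88]]' 
python3 - <<'E'
from h import *
for s,f in((dict(np.load('wrist1.npz')),0),(snap('wrist','wrist2.png'),1)):
    w=world(s);z=w[...,2]
    m=((z>.0945)&(z<.103)&(np.hypot(w[...,0]-.516,w[...,1]+.293)<.03)).astype(np.uint8)
    c=max(cv2.findContours(m,0,cv2.CHAIN_APPROX_NONE)[0],key=cv2.contourArea);P=np.array([ray(s,u,v,.098)[:2] for u,v in c[:,0]])
    print(cv2.minAreaRect((P*1000).astype(np.float32)),c[:,0].min(0),c[:,0].max(0))
st=r.get_state();print(st['clock'],st['tool_pos'],st['eef_rot'],st['contact_force'])
E
```

```text
clock: 4.15
tool_pos: [0.5146, -0.291, 0.2049]
eef_rot: [-0.024, 1.0, 0.002, -0.003]
contact_force: [-0.5, 1.1, -0.1]
opening: 0.996
((517.1344604492188, -292.6835021972656), (23.357606887817383, 24.540117263793945), 2.7995693683624268) [199 198] [235 230]
((517.1041259765625, -293.5410461425781), (23.71820068359375, 23.801679611206055), 2.7243897914886475) [296 229] [336 267]
4.2 [ 0.51591352 -0.2906739   0.20676755] [-0.02501251  0.9996854   0.00123371 -0.00139457] [-0.60468258  0.03264731  0.54931005]
```

View pics/wrist2.png

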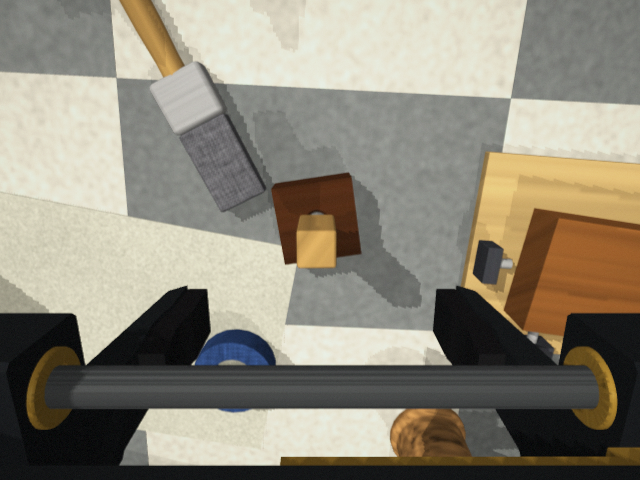

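The post head sits at (317,243) between the jaws, and its yaw of 2.7° matches the jaw's. Going down to grip.

```bash
python3 -m inch '[[0.04,-0.1,-1,0,88],[0,0,-1,0,88],[0,0,-1,0,88],[0,0,-1,0,88],[0,0,-0.7,0,88]]' 
python3 -m inch '[[0,0,-0.5,0,88],[0,0,0,0,88],[0,0,0,0,30],[0,0,0,0,24],[0,0,0,0,20]]' 20
python3 -m inch '[[0,0,0,0,15],[0,0,0,0,10],[0,0,0,0,5],[0,0,0,0,0],[0,0,0,0,0]]' 50
```

```text
clock: 4.7
tool_pos: [0.5187, -0.2934, 0.0905]
eef_rot: [-0.025, 1.0, 0.0, 0.001]
contact_force: [-0.6, 0.3, 1.4]
opening: 1.002
clock: 5.2
tool_pos: [0.5181, -0.2952, 0.0788]
eef_rot: [-0.024, 1.0, -0.0, 0.001]
contact_force: [-0.1, 0.4, 0.1]
opening: 0.752
clock: 5.7
tool_pos: [0.5174, -0.295, 0.0777]
eef_rot: [-0.024, 1.0, 0.0, -0.0]
contact_force: [-0.2, 0.6, 0.7]
opening: 0.294
```

```bash
python3 -m inch '[[0,0,0,0,0],[0,0,0,0,0],[0,0,0.3,0,0],[0,0,0.6,0,0],[0,0,0.6,0,0]]' 60
python3 -m inch '[[0,0,0.8,0,0],[0,0,0.8,0,0],[0,0,0,0,0],[0,0,0,0,0],[0,0,0,0,0]]'
python3 - <<'E'
from h import *
F=[r.get_state()['contact_force'] for _ in range(5)];print(F[0],F[-1])
s=snap('wrist','wrist3.png');np.savez('wrist3.npz',**s)
st=r.get_state();print(st['clock'],st['tool_pos'],st['eef_rot'],st['moment'])
c,sn=np.cos(-.0295),np.sin(-.0295);T=np.array([.5478,-.0483])
for n,p in dict(nl=(-45,45),nr=(-45,-45),el=(0,75),bore=(-5,15)).items(): print(n,T+np.array([[c,-sn],[sn,c]])@np.array(p)/1e3)
a=np.radians(-6.06);B=np.array([.554,-.0551])
for n,p in dict(nl=(-45,45),nr=(-45,-45),el=(0,75),bore=(-5,15)).items(): print('vis',n,B+np.array([[np.cos(a),-np.sin(a)],[np.sin(a),np.cos(a)]])@np.array(p)/1e3)
E
```

```text
clock: 6.2
tool_pos: [0.5174, -0.295, 0.1166]
eef_rot: [-0.024, 1.0, 0.0, -0.0]
contact_force: [0.3, -0.6, -0.6]
opening: 0.266
clock: 6.7
tool_pos: [0.5168, -0.2948, 0.1547]
eef_rot: [-0.024, 1.0, 0.0, -0.001]
contact_force: [-0.2, 0.5, -1.8]
opening: 0.266
[-0.23345688  0.53795612 -1.75870129] [-0.23345688  0.53795612 -1.75870129]
6.75 [ 0.51675083 -0.29474625  0.15443236] [-2.40527596e-02  9.99710258e-01  3.74317305e-04 -8.51687921e-04] [0.02981857 0.01378438 0.03157608]
nl [ 0.50414689 -0.00199227]
nr [ 0.50149227 -0.09195311]
el [0.55001218 0.02666737]
bore [ 0.54324461 -0.03315905]
vis nl [ 0.51400211 -0.00560082]
vis nr [ 0.50450082 -0.09509789]
vis el [0.56191774 0.01948089]
vis bore [ 0.55061149 -0.03965597]
```

View pics/wrist3.png

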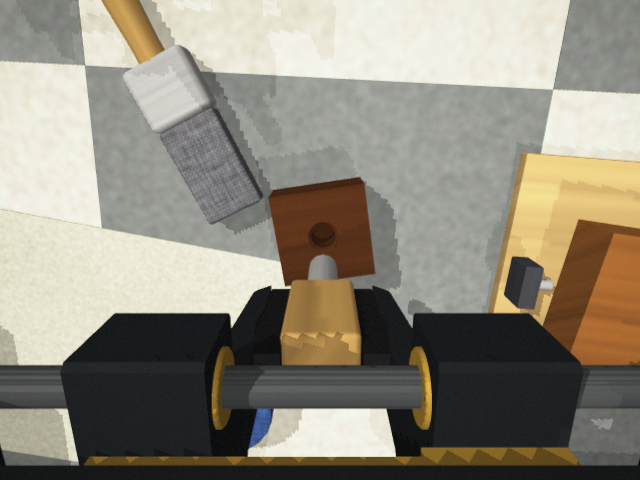

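The post came out cleanly and hangs straight; the empty stand hole is at (322,235). Next is the near-left approach point, about 25 mm short of the face.

```bash
python3 -m inch '[[-0.5,0.5,0,0,0],[-1,1,0,0,0],[-0.6,1,0,0,0],[0,1,0,0,0],[0,1,0,0,0]]' >/dev/null
python3 -m inch '[[0,1,0,0,0],[0,1,0,0,0],[0,1,0,0,0],[0,1,0,0,0],[0,1,0,0,0]]'
python3 -m inch '[[0,1,0,0,0],[0,0.7,0,0,0],[0,0.4,-0.4,0,0],[0,0,-1,0,0],[0,0,-0.8,0,0]]' 
python3 -m inch '[[0,0,-0.34,0,0],[0,0,0,0,0],[0,0,0,0,0],[0,0,0,0,0]]'
```

```text
clock: 7.75
tool_pos: [0.4646, -0.0563, 0.1546]
eef_rot: [-0.024, 1.0, 0.0, -0.001]
contact_force: [-0.3, -0.1, -0.5]
opening: 0.268
clock: 8.25
tool_pos: [0.4648, -0.0042, 0.099]
eef_rot: [-0.025, 1.0, 0.0, -0.0]
contact_force: [0.6, 1.0, -1.5]
opening: 0.269
clock: 8.65
tool_pos: [0.4654, -0.005, 0.0924]
eef_rot: [-0.024, 1.0, 0.0, 0.001]
contact_force: [0.2, -0.7, -0.3]
opening: 0.263
```

```bash
python3 -m inch '[[0.4,0,0,0,0],[0.4,0,0,0,0],[0,0,0,0,0]]' 
for i in 1; do
python3 -m inch '[[0.06,0,0,0,0],[0.06,0,0,0,0],[0.06,0,0,0,0],[0.06,0,0,0,0],[0,0,0,0,0]]'
python3 -m inch '[[0.06,0,0,0,0],[0.06,0,0,0,0],[0.04,0,0,0,0],[0.04,0,0,0,0],[0,0,0,0,0]]'; done
```

```text
clock: 8.95
tool_pos: [0.4879, -0.0048, 0.0922]
eef_rot: [-0.024, 1.0, 0.0, 0.002]
contact_force: [0.1, -0.0, -0.7]
opening: 0.267
clock: 9.45
tool_pos: [0.4911, -0.0049, 0.0917]
eef_rot: [-0.024, 1.0, 0.0, 0.0]
contact_force: [-0.1, 0.6, -1.1]
opening: 0.265
clock: 9.95
tool_pos: [0.4961, -0.0049, 0.0917]
eef_rot: [-0.024, 1.0, 0.0, 0.0]
contact_force: [0.5, 0.6, -1.0]
opening: 0.269
```

```bash

python3 -m inch '[[0.06,0,0,0,0],[0.06,0,0,0,0],[0.06,0,0,0,0],[0,0,0,0,0]]'
python3 -m inch '[[0.04,0,0,0,0],[0.04,0,0,0,0],[0,0,0,0,0]]'
python3 -m inch '[[0.04,0,0,0,0],[0.04,0,0,0,0],[0,0,0,0,0]]'
```

```text
clock: 10.35
tool_pos: [0.5008, -0.0049, 0.0918]
eef_rot: [-0.024, 1.0, 0.0, 0.0]
contact_force: [-0.6, 0.9, -0.9]
opening: 0.267
clock: 10.65
tool_pos: [0.5026, -0.005, 0.0917]
eef_rot: [-0.024, 1.0, 0.0, 0.0]
contact_force: [0.1, 0.2, -0.4]
opening: 0.268
clock: 10.95
tool_pos: [0.5047, -0.0049, 0.0917]
eef_rot: [-0.024, 1.0, 0.0, 0.0]
contact_force: [0.3, -0.1, -1.2]
opening: 0.27
```

```bash

python3 -m inch '[[0.03,0,0,0,0],[0,0,0,0,0]]'
python3 -m inch '[[0.03,0,0,0,0],[0,0,0,0,0]]'
python3 -m inch '[[0.03,0,0,0,0],[0,0,0,0,0]]'
```

```text
clock: 11.15
tool_pos: [0.5053, -0.0049, 0.0917]
eef_rot: [-0.024, 1.0, 0.0, 0.0]
contact_force: [-1.1, 0.3, -1.1]
opening: 0.267
clock: 11.35
tool_pos: [0.5061, -0.0049, 0.0917]
eef_rot: [-0.024, 1.0, 0.0, 0.0]
contact_force: [-0.2, -0.1, -1.1]
opening: 0.266
clock: 11.55
tool_pos: [0.5068, -0.0049, 0.0917]
eef_rot: [-0.024, 1.0, 0.0, 0.0]
contact_force: [-0.0, -0.6, -1.3]
opening: 0.267
```

```bash

python3 -m inch '[[0.03,0,0,0,0],[0,0,0,0,0]]'
python3 -m inch '[[0.03,0,0,0,0],[0,0,0,0,0]]'
python3 - <<'E'
from h import *
print(r.get_state()['moment'])
E
```

```text
clock: 11.75
tool_pos: [0.5073, -0.005, 0.0917]
eef_rot: [-0.024, 1.0, 0.0, -0.0]
contact_force: [-0.0, 0.3, 0.1]
opening: 0.265
clock: 11.95
tool_pos: [0.5075, -0.005, 0.0916]
eef_rot: [-0.024, 1.0, -0.0, -0.001]
contact_force: [-2.0, -0.3, 0.5]
opening: 0.27
[ 0.13744188  0.42721894 -0.00186959]
```

```bash

python3 -m inch '[[0.02,0,0,0,0],[0,0,0,0,0]]'
python3 -m inch '[[0,0,0,0,0],[0,0,0,0,0]]'
python3 -m inch '[[0,0,0,0,0],[0,0,0,0,0]]'
python3 -m inch '[[0,0,0,0,0],[0,0,0,0,0]]'
```

```text
clock: 12.15
tool_pos: [0.5076, -0.005, 0.0916]
eef_rot: [-0.024, 1.0, -0.0, -0.001]
contact_force: [-3.4, 0.9, 2.1]
opening: 0.267
clock: 12.35
tool_pos: [0.5077, -0.0049, 0.0916]
eef_rot: [-0.024, 1.0, -0.0, -0.001]
contact_force: [-4.4, -0.3, 1.8]
opening: 0.268
clock: 12.55
tool_pos: [0.5078, -0.005, 0.0916]
eef_rot: [-0.024, 1.0, -0.0, -0.001]
contact_force: [-4.8, 1.4, 1.4]
opening: 0.265
clock: 12.75
tool_pos: [0.5078, -0.0049, 0.0916]
eef_rot: [-0.024, 1.0, -0.0, -0.001]
contact_force: [-5.5, 0.4, 2.2]
opening: 0.268
```

```bash

python3 -m inch '[[-0.4,0,0,0,0],[-0.6,0,0,0,0],[0,-0.5,0,0,0],[0,-1,0,0,0],[0,-1,0,0,0]]'
python3 -m inch '[[0,-0.7,0,0,0],[0,-0.3,0,0,0],[0.2,0,0,0,0],[0.16,0,0,0,0],[0,0,0,0,0]]'
python3 -m inch '[[0,0,0,0,0],[0,0,0,0,0]]'
```

```text
clock: 13.25
tool_pos: [0.4856, -0.0688, 0.092]
eef_rot: [-0.024, 1.0, -0.0, 0.002]
contact_force: [0.4, -0.5, -0.5]
opening: 0.267
clock: 13.75
tool_pos: [0.4943, -0.091, 0.0918]
eef_rot: [-0.025, 1.0, 0.001, 0.001]
contact_force: [0.6, -0.4, -1.7]
opening: 0.264
clock: 13.95
tool_pos: [0.4927, -0.0917, 0.0917]
eef_rot: [-0.025, 1.0, 0.0, -0.0]
contact_force: [0.0, -0.0, -0.5]
opening: 0.273
```

```bash

python3 -m inch '[[0.03,0,0,0,0],[0.03,0,0,0,0],[0,0,0,0,0]]'
python3 -m inch '[[0.03,0,0,0,0],[0.03,0,0,0,0],[0,0,0,0,0]]'
python3 -m inch '[[0.03,0,0,0,0],[0,0,0,0,0]]'
python3 -m inch '[[0.02,0,0,0,0],[0,0,0,0,0]]'
```

```text
clock: 14.25
tool_pos: [0.4943, -0.0924, 0.0918]
eef_rot: [-0.024, 1.0, 0.0, 0.0]
contact_force: [-0.7, 0.3, -1.3]
opening: 0.273
clock: 14.55
tool_pos: [0.4959, -0.0925, 0.0918]
eef_rot: [-0.024, 1.0, 0.0, 0.0]
contact_force: [0.1, -0.3, -1.3]
opening: 0.267
clock: 14.75
tool_pos: [0.4966, -0.0924, 0.0918]
eef_rot: [-0.024, 1.0, 0.0, 0.0]
contact_force: [-0.8, -0.6, -1.3]
opening: 0.265
clock: 14.95
tool_pos: [0.497, -0.0924, 0.0917]
eef_rot: [-0.024, 1.0, 0.0, 0.0]
contact_force: [-0.0, 0.3, -1.3]
opening: 0.265
```

```bash

python3 -m inch '[[0.02,0,0,0,0],[0,0,0,0,0]]'
python3 -m inch '[[0.02,0,0,0,0],[0,0,0,0,0]]'
python3 -m inch '[[0.02,0,0,0,0],[0,0,0,0,0]]'
```

```text
clock: 15.15
tool_pos: [0.4976, -0.0924, 0.0918]
eef_rot: [-0.024, 1.0, 0.0, 0.0]
contact_force: [-0.7, -0.1, -0.4]
opening: 0.268
clock: 15.35
tool_pos: [0.498, -0.0925, 0.0917]
eef_rot: [-0.024, 1.0, 0.0, 0.0]
contact_force: [-0.6, -0.1, -0.8]
opening: 0.268
clock: 15.55
tool_pos: [0.4982, -0.0924, 0.0917]
eef_rot: [-0.024, 1.0, 0.0, -0.0]
contact_force: [-1.1, -0.1, -0.3]
opening: 0.268
```

```bash

python3 -m inch '[[0.02,0,0,0,0],[0,0,0,0,0]]'
python3 -m inch '[[0.01,0,0,0,0],[0,0,0,0,0]]'
python3 -m inch '[[0,0,0,0,0],[0,0,0,0,0]]'
python3 -m inch '[[0,0,0,0,0],[0,0,0,0,0]]'
python3 -m inch '[[0,0,0,0,0],[0,0,0,0,0]]'
```

```text
clock: 15.75
tool_pos: [0.4983, -0.0925, 0.0917]
eef_rot: [-0.024, 1.0, -0.0, -0.001]
contact_force: [-1.6, -0.2, 0.9]
opening: 0.275
clock: 15.95
tool_pos: [0.4984, -0.0925, 0.0916]
eef_rot: [-0.024, 1.0, -0.0, -0.001]
contact_force: [-3.0, 0.1, 0.7]
opening: 0.267
clock: 16.15
tool_pos: [0.4985, -0.0925, 0.0917]
eef_rot: [-0.024, 1.0, -0.0, -0.001]
contact_force: [-3.9, -0.5, 1.4]
opening: 0.273
clock: 16.35
tool_pos: [0.4985, -0.0925, 0.0916]
eef_rot: [-0.024, 1.0, -0.0, -0.001]
contact_force: [-4.4, -0.2, 0.1]
opening: 0.265
clock: 16.55
tool_pos: [0.4986, -0.0925, 0.0917]
eef_rot: [-0.024, 1.0, -0.0, -0.001]
contact_force: [-4.7, 0.1, 0.8]
opening: 0.267
```

```bash

python3 -m inch '[[-0.3,0,0,0,0],[-0.5,0.4,0,0,0],[0,1,0,0,0],[0,1,0,0,0],[0,1,0,0,0]]'
python3 -m inch '[[0,1,0,0,0],[0,1,0,0,0],[0.3,0.6,0,0,0],[1,0.3,0,0,0],[1,0,0,0,0]]'
python3 -m inch '[[0.6,0,0,0,0],[0.2,-0.3,0,0,0],[0,-0.4,0,0,0],[0,0,0,0,0],[0,0,0,0,0]]'
```

```text
clock: 17.05
tool_pos: [0.4813, -0.006, 0.0921]
eef_rot: [-0.024, 1.0, 0.001, 0.003]
contact_force: [-0.1, 0.3, -1.9]
opening: 0.267
clock: 17.55
tool_pos: [0.539, 0.0672, 0.0922]
eef_rot: [-0.025, 1.0, 0.001, 0.002]
contact_force: [-0.3, -0.3, -1.8]
opening: 0.267
clock: 18.05
tool_pos: [0.5557, 0.0466, 0.0917]
eef_rot: [-0.024, 1.0, -0.0, -0.001]
contact_force: [0.3, -0.0, -1.2]
opening: 0.268
```

```bash

python3 -m inch '[[0,-0.2,0,0,0],[0,-0.16,0,0,0],[0,-0.08,0,0,0],[0,-0.04,0,0,0],[0,0,0,0,0]]'
python3 -m inch '[[0,-0.04,0,0,0],[0,-0.04,0,0,0],[0,0,0,0,0]]'
python3 -m inch '[[0,-0.04,0,0,0],[0,-0.04,0,0,0],[0,0,0,0,0]]'
python3 -m inch '[[0,-0.03,0,0,0],[0,0,0,0,0]]'
python3 -m inch '[[0,-0.02,0,0,0],[0,0,0,0,0]]'
```

```text
clock: 18.55
tool_pos: [0.5567, 0.0354, 0.0918]
eef_rot: [-0.024, 1.0, 0.0, -0.0]
contact_force: [0.3, 0.4, -1.2]
opening: 0.266
clock: 18.85
tool_pos: [0.5567, 0.0334, 0.0917]
eef_rot: [-0.024, 1.0, -0.0, -0.0]
contact_force: [-0.0, -0.3, -1.3]
opening: 0.267
clock: 19.15
tool_pos: [0.5567, 0.0313, 0.0917]
eef_rot: [-0.024, 1.0, -0.0, -0.0]
contact_force: [-0.7, -0.3, -0.8]
opening: 0.262
clock: 19.35
tool_pos: [0.5567, 0.0307, 0.0917]
eef_rot: [-0.024, 1.0, -0.0, -0.0]
contact_force: [0.8, -0.5, -0.6]
opening: 0.268
clock: 19.55
tool_pos: [0.5567, 0.0302, 0.0917]
eef_rot: [-0.024, 1.0, 0.0, -0.0]
contact_force: [-1.1, -0.3, -0.3]
opening: 0.261
```

```bash

python3 -m inch '[[0,-0.03,0,0,0],[0,0,0,0,0]]'
python3 -m inch '[[0,-0.03,0,0,0],[0,0,0,0,0]]'
python3 -m inch '[[0,-0.03,0,0,0],[0,0,0,0,0]]'
```

```text
clock: 19.75
tool_pos: [0.5567, 0.0296, 0.0917]
eef_rot: [-0.024, 1.0, 0.0, 0.0]
contact_force: [0.3, 0.4, -0.8]
opening: 0.267
clock: 19.95
tool_pos: [0.5567, 0.0294, 0.0918]
eef_rot: [-0.024, 1.0, 0.0, 0.0]
contact_force: [0.6, 1.8, -0.6]
opening: 0.262
clock: 20.15
tool_pos: [0.5567, 0.0293, 0.0918]
eef_rot: [-0.025, 1.0, 0.001, 0.0]
contact_force: [-1.1, 3.1, -0.6]
opening: 0.268
```

```bash

python3 -m inch '[[0,0,0,0,0],[0,0,0,0,0]]'
python3 -m inch '[[0,0,0,0,0],[0,0,0,0,0]]'
python3 -m inch '[[0,0,0,0,0],[0,0,0,0,0]]'
python3 - <<'E'
import numpy as np
p1=np.array([.50745,-.0049]);p2=np.array([.4982,-.0925]);p3=np.array([.5567,.0295])
ey=(p1-p2)/np.linalg.norm(p1-p2);ex=np.array([ey[1],-ey[0]])
print(np.degrees(np.arctan2(ex[1],ex[0])))
# bore axis: 40+7 from shank line along ex; 60+7 from p3 along -ey
b=ex*(p1@ex+.047)+ey*(p3@ey-.067);print(b)
E
```

```text
clock: 20.35
tool_pos: [0.5568, 0.0292, 0.0918]
eef_rot: [-0.024, 1.0, 0.001, 0.0]
contact_force: [-1.7, 5.5, -0.2]
opening: 0.267
clock: 20.55
tool_pos: [0.5568, 0.0292, 0.0918]
eef_rot: [-0.025, 1.0, 0.001, 0.0]
contact_force: [-0.8, 5.0, -0.4]
opening: 0.264
clock: 20.75
tool_pos: [0.5568, 0.0292, 0.0918]
eef_rot: [-0.024, 1.0, 0.001, 0.0]
contact_force: [-0.4, 4.9, 0.0]
opening: 0.264
-6.0277311803896625
[ 0.55128994 -0.03730122]
```

All three touches held for over half a second at 2–5.5 N. The bore comes out at TCP (0.5513, -0.0373), about 2 mm from the vision estimate. Retreating, lifting and moving over it.

```bash

python3 -m inch '[[0,0.4,0,0,0],[0,0.1,0.5,0,0],[0,0,0.8,0,0],[0,0,0.3,0,0],[-0.2,-0.6,0,0,0]]'
python3 -m inch '[[0,-1,0,0,0],[0,-1,0,0,0],[0,-0.5,0,0,0],[0,0,0,0,0],[0,0,0,0,0]]'
python3 -m inch '[[0,0,0,0,0],[0,0,0,0,0]]'
python3 - <<'E'
from h import *
s=snap('wrist','wrist4.png')
st=r.get_state();print(st['tool_pos'],st['contact_force'])
E
```

```text
clock: 21.25
tool_pos: [0.5534, 0.0272, 0.1334]
eef_rot: [-0.025, 1.0, 0.001, 0.002]
contact_force: [0.2, 0.3, -0.9]
opening: 0.271
clock: 21.75
tool_pos: [0.5515, -0.0365, 0.1315]
eef_rot: [-0.024, 1.0, 0.0, -0.0]
contact_force: [0.6, 0.8, -0.6]
opening: 0.269
clock: 21.95
tool_pos: [0.5518, -0.0354, 0.1317]
eef_rot: [-0.025, 1.0, 0.001, 0.0]
contact_force: [0.9, -0.1, 0.2]
opening: 0.266
[ 0.55175716 -0.0356058   0.13174303] [ 0.69247837 -0.46756506 -0.27779372]
```

View pics/wrist4.png

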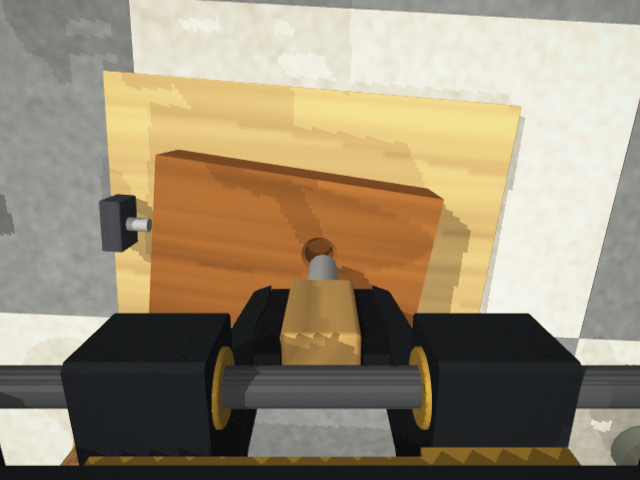

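The bore at (318,249) is slightly left (-y) of the foot at (322,257), which agrees with the remaining 1.7 mm correction. Correcting and going down slowly.

```bash

python3 -m inch '[[-0.02,-0.07,0,0,0],[0,0,-0.3,0,0],[0,0,-0.2,0,0],[0,0,0,0,0]]'
python3 -m inch '[[0,0,-0.06,0,0],[0,0,-0.06,0,0],[0,0,0,0,0]]'
python3 -m inch '[[0,0,-0.06,0,0],[0,0,-0.06,0,0],[0,0,0,0,0]]'
python3 -m inch '[[0,0,-0.04,0,0],[0,0,-0.04,0,0],[0,0,0,0,0]]'
```

```text
clock: 22.4
tool_pos: [0.5505, -0.0387, 0.1182]
eef_rot: [-0.024, 1.0, 0.0, -0.001]
contact_force: [-0.6, 0.2, -1.5]
opening: 0.27
clock: 22.7
tool_pos: [0.5512, -0.0387, 0.1161]
eef_rot: [-0.024, 1.0, 0.0, -0.0]
contact_force: [0.7, -0.1, -0.5]
opening: 0.27
clock: 23.0
tool_pos: [0.5512, -0.0384, 0.1131]
eef_rot: [-0.024, 1.0, 0.0, 0.0]
contact_force: [-0.2, 0.5, -1.2]
opening: 0.265
clock: 23.3
tool_pos: [0.5512, -0.0383, 0.1111]
eef_rot: [-0.024, 1.0, 0.0, -0.0]
contact_force: [0.6, 1.1, -1.2]
opening: 0.268
```

```bash

python3 -m inch '[[0,0.03,0,0,0],[0,0,0,0,0]]'
python3 -m inch '[[0,0,-0.06,0,0],[0,0,-0.06,0,0],[0,0,0,0,0]]'
python3 -m inch '[[0,0,-0.08,0,0],[0,0,-0.08,0,0],[0,0,0,0,0]]'
python3 -m inch '[[0,0,-0.08,0,0],[0,0,-0.08,0,0],[0,0,0,0,0]]'
```

```text
clock: 23.5
tool_pos: [0.5512, -0.0382, 0.1112]
eef_rot: [-0.024, 1.0, -0.0, -0.0]
contact_force: [-0.5, 0.4, -1.2]
opening: 0.266
clock: 23.8
tool_pos: [0.5511, -0.0381, 0.108]
eef_rot: [-0.024, 1.0, -0.0, -0.0]
contact_force: [0.6, 0.1, -1.0]
opening: 0.269
clock: 24.1
tool_pos: [0.551, -0.038, 0.1039]
eef_rot: [-0.024, 1.0, -0.0, -0.0]
contact_force: [0.0, 0.5, -0.4]
opening: 0.268
clock: 24.4
tool_pos: [0.551, -0.038, 0.1]
eef_rot: [-0.024, 1.0, 0.0, -0.0]
contact_force: [0.2, -0.2, -1.0]
opening: 0.266
```

Going in freely. About 8 mm remain.

```bash

python3 -m inch '[[0,0,-0.08,0,0],[0,0,-0.08,0,0],[0,0,0,0,0]]'
python3 -m inch '[[0,0,-0.06,0,0],[0,0,-0.06,0,0],[0,0,0,0,0]]'
python3 -m inch '[[0,0,-0.03,0,0],[0,0,0,0,0]]'
python3 -m inch '[[0,0,-0.02,0,0],[0,0,0,0,0]]'
python3 -m inch '[[0,0,-0.02,0,0],[0,0,0,0,0]]'
```

```text
clock: 24.7
tool_pos: [0.551, -0.0379, 0.0959]
eef_rot: [-0.024, 1.0, 0.0, -0.0]
contact_force: [-0.3, -0.3, -1.2]
opening: 0.265
clock: 25.0
tool_pos: [0.5511, -0.038, 0.0931]
eef_rot: [-0.024, 1.0, 0.0, -0.0]
contact_force: [-0.3, 0.4, -0.7]
opening: 0.266
clock: 25.2
tool_pos: [0.5512, -0.0379, 0.0925]
eef_rot: [-0.024, 1.0, 0.0, -0.0]
contact_force: [-0.3, 0.1, -1.5]
opening: 0.27
clock: 25.4
tool_pos: [0.5512, -0.0379, 0.092]
eef_rot: [-0.024, 1.0, 0.0, 0.0]
contact_force: [-0.4, -0.3, -1.6]
opening: 0.267
clock: 25.6
tool_pos: [0.5513, -0.0379, 0.0916]
eef_rot: [-0.024, 1.0, 0.0, 0.0]
contact_force: [-0.6, -0.2, -0.7]
opening: 0.269
```

```bash

python3 -m inch '[[0,0,-0.02,0,0],[0,0,0,0,0]]'
python3 -m inch '[[0,0,-0.02,0,0],[0,0,0,0,0]]'
python3 -m inch '[[0,0,-0.02,0,0],[0,0,0,0,0]]'
```

```text
clock: 25.8
tool_pos: [0.5513, -0.0379, 0.0915]
eef_rot: [-0.024, 1.0, -0.0, 0.0]
contact_force: [-1.5, 0.9, 5.7]
opening: 0.267
clock: 26.0
tool_pos: [0.5514, -0.0379, 0.0914]
eef_rot: [-0.024, 1.0, -0.0, 0.0]
contact_force: [-2.0, 0.1, 8.1]
opening: 0.267
clock: 26.2
tool_pos: [0.5514, -0.0379, 0.0914]
eef_rot: [-0.024, 1.0, -0.0, 0.0]
contact_force: [-1.9, 0.2, 12.4]
opening: 0.264
```

It bottomed at TCP z 0.0914, as predicted (0.0917), with a firm push of about 12 N. Easing off, releasing and lifting away.

```bash

python3 -m inch '[[0,0,0.03,0,0],[0,0,0,0,0]]'
python3 -m inch '[[0,0,0,0,30],[0,0,0,0,40],[0,0,0,0,50],[0,0,0,0,60],[0,0,0,0,60]]' 10
python3 -m inch '[[0,0,0.4,0,60],[0,0,1,0,60],[0,0,1,0,60],[0,0,1,0,60],[-0.8,0,1,0,60]]'
python3 -m inch '[[-1,0,0,0,60],[-1,0,0,0,60],[-1,0,0,0,60],[0,0,0,0,60],[0,0,0,0,60]]'
python3 - <<'E'
from h import *
s=snap('wrist','wrist5.png');t=snap('top','top5.png')
for q,n in((s,'w'),(t,'t')):
    w=world(q);m=(np.hypot(w[...,0]-.5513,w[...,1]+.038)<.04)&(w[...,2]>.06)&(w[...,2]<.15)
    if not m.any(): print(n,'none');continue
    zt=w[m][:,2];k=m&(w[...,2]>np.percentile(zt,50)-.002);print(n,m.sum(),np.percentile(zt,[50,90]),w[k].mean(0))
c=snap('scene');a=c['pixels'][170:360,150:420][:,:,::-1];b=cv2.resize(a,(540,380),interpolation=2)
cv2.imwrite('pics/final.png',np.vstack([b,cv2.resize(t['pixels'][140:350,140:510][:,:,::-1],(540,220))]))
E
```

```text
clock: 26.4
tool_pos: [0.5514, -0.0379, 0.0914]
eef_rot: [-0.024, 1.0, -0.0, 0.0]
contact_force: [-1.4, 0.0, 7.8]
opening: 0.264
clock: 26.9
tool_pos: [0.5511, -0.038, 0.0905]
eef_rot: [-0.024, 1.0, 0.0, -0.0]
contact_force: [0.1, 0.2, -0.1]
opening: 0.672
clock: 27.4
tool_pos: [0.5335, -0.0377, 0.2026]
eef_rot: [-0.024, 1.0, 0.0, 0.002]
contact_force: [-1.0, 0.7, -0.3]
opening: 0.682
clock: 27.9
tool_pos: [0.4566, -0.038, 0.2015]
eef_rot: [-0.024, 1.0, -0.0, 0.001]
contact_force: [1.2, 0.6, -0.8]
opening: 0.684
w 915 [0.08610043 0.11203103] [ 0.54737017 -0.03706175  0.09765745]
t 129 [0.11396492 0.11654416] [ 0.55018595 -0.0400527   0.11460034]
```

View pics/final.png

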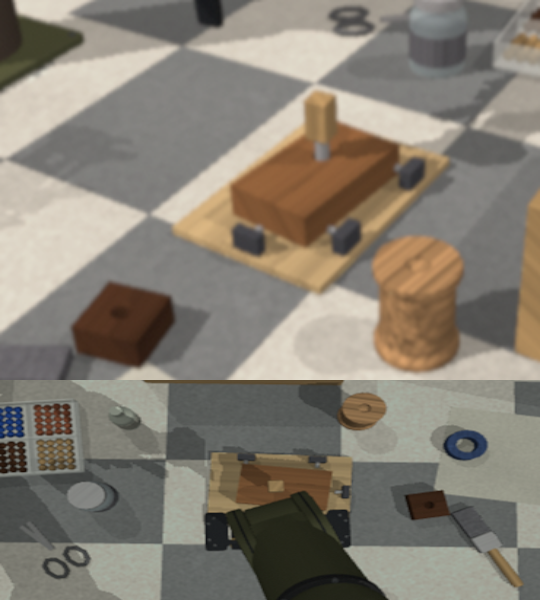

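The post stands upright in the bore at (320,115), its head top at 112–114 mm (112 expected). The stand at (125,322) is empty and the bystanders are where they were.

```bash
python3 -c "
from plant import r
print(r.finish_job(), r.get_state()['clock'])"
```

```text
the job is handed in; nothing more can be done
the job is handed in; nothing more can be done
```

The post is standing in the block's bore, and I handed the job in at about 28 s on the robot's clock (limit 72 s).

- **Touches:** I touched near left, near right, then the left end face. Each was held for more than half a second, with readings of about 1.5 to 5.5 N.
- **Bore position:** The touches put the block at −6.03° to the robot's axes and the bore at (0.5513, −0.0373). The camera had suggested −6.06° and a spot about 2 mm away.
- **Insertion:** The post slid in with no force above the sensor noise until it bottomed at TCP height 91.4 mm; I expected 91.7. I pressed it home with about 12 N, eased off to about 8 N and let go.
- **Last checks:** The cameras put the top of the head at 112 to 114 mm, against 112 mm for a fully seated post. The post looks upright, the gripper is clear of it, and the jar, twine, glue, scissors, brush and ribbon look undisturbed.
- **Disagreement:** On the way in, the tool sat about 0.6 to 1 mm to the −y side of the touch result. That is about the bore's clearance, and it caused no noticeable side force.

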